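Hook a display ledge onto the slotted sale stand and lock it

ROBOT

A 6-joint arm with a two-finger parallel gripper is mounted at the origin on the work surface. World frame = base frame: x ahead of the robot, y to its left, z up, the work surface at z = 0. Lengths are in mm, angles in rad, forces in N, time in s.
With the tool pointing down it reaches from about 275 to 1000 mm from the base axis. Payload 8.4 kg.
Tool frame: the origin (TCP) lies midway between the tips of the shut fingers; the grasp point (between the pads) lies 19 mm behind it; y points along the fingers, z is the direction in which the jaws open and shut, and the axes are right-handed (so a half turn about y gives the same grasp; the last joint's range is limited). The gripper opens to 85 mm and grips with 20 to 120 N. Pads are 22 mm wide; open, the fingers measure 114 mm over their backs; the gripper's body (76 mm by 85 mm) begins 54 mm behind the grasp point. The pads swing forward as they close: fully open they stand 13 mm farther back than shut.
Start: joints at [1.182, 0.353, 1.633, -0, 1.155, -0.002], TCP at [235.765, 578.829, 231.281] pointing down, gripper open.
Joint ranges: [-2.63, 2.63], [-0.92, 2.1], [0.06, 2.66], [-1.3, 4.44], [0, 2.69], [-3.02, 3.02]. Speed limits (rad/s): [2.22, 2.22, 2.79, 3.14, 3.14, 3.14].

INTERFACE

Orientations are given as [roll, pitch, yaw] about the fixed x, y, z axes, in that order (R = Rz(yaw) Ry(pitch) Rx(roll)).
In Python, from rig import r gives the robot as it stands. The module is installed in compiled form; this text tells all that it offers.
- The arm moves only by the tool apply_moves, never from a script. Its argument "plan" is text: rows parted by semicolons, each of 7 numbers parted by spaces: the shift along the tool's x, y, z in cm, then the turn, a rotation vector about the tool's x, y, z in degrees, then the closure, from 0 (fully open) to 1 (shut). A call has 1 to 20 rows; each row shifts and turns the pose as measured when the row begins, along the tool's axes as they then stand; what a row does not reach is not made up. A row lasts 1/10 s, in which the tool goes at most 50 mm and 8.59 degrees, less where a joint would pass 70% of its speed; a pose out of reach is approached as far as the arm can. A call is refused whole if a number of a shift passes 5 or a number of a turn 8.59, either way. A call with a gripper value outside its range is refused whole. The fingers move at their own pace and stop on an object; "squeeze" is the grip in N (left out, the last holds). Time passes only in rows, so rows that do not move let the fingers close. It gives the time, the measured TCP pose, the force and the opening at its end, in the units of the state.
- r.sense(): the state, without advancing time (a new reading comes with each control period).
- r.grab_frame(name): name is "scene" or "top" or "wrist"; returns the picture (480x640x3 uint8, blue, green, red); there is no depth.
- r.get_calibration(name): a dict with "vertical_fov" (degrees; the focal length in pixels is half the picture's height over the tangent of half this angle, whatever the lens; pixels are square), "cx", "cy" (the principal point, pixels), "R" (3x3) and "t" (3): a world point X has camera coordinates R X + t; the wrist camera has in their place "hand_eye" (4x4, takes a point from camera to tool coordinates, whose origin is the TCP and whose axes are the tool frame's). Camera axes: x right, y down, z forward; pixel columns grow to the right and rows downward; lengths in mm; the calibration is good to about 2 mm. A picture is of the moment at which its call begins: read the wrist's pose just before it. get_calibration takes no time and is no camera call.
- r.sign_off(): hands the job in, once; it reports no verdict.
The state is a dict: "clock": time; "qpos": joint angles; "qvel": joint speeds; "joint_efforts": joint torques, N m; "eef_pos": TCP position; "tcp_rot": TCP orientation; "contact_force": force on the tool from outside, world axes, zero at the start; "wrist_torque": the same for the moment, N m; "opening": opening from 0.0 (shut) to 1.0 (fully open).
Only numpy, scipy, OpenCV 4.12 (cv2) and the standard library are available. Lean on these libraries where they do the work, as an engineer would, in place of code of your own. Each camera call takes 0.05 s, during which the arm holds its last target. There are 200 camera calls.

TASK

Take the little steel display ledge with the two claws from the table, hook its claws into the top two slots of the slotted upright on the freestanding stand so that its back lies flat against the upright, then press it straight down against the spring buffer until it is fully home and the latch springs out over its back plate, and let go of it. Nobody has measured how high the upright is set in its foot, so feel for the slots and the stop gently instead of forcing them; do not shove the stand along or tip it, and leave the other goods on the table where they are.

Things in the scene. Friction and masses are not known exactly. Their poses are not given: they have to be found in the camera images.
- ledge: Bare steel display ledge, 0.3 kg, standing on its flat underside. Origin: plane of its back, mid-width, at the underside. Its z is up, x backwards, the way the claws point (at first about +y of the world). Shelf plate x -100 to 0, 64 mm wide, 4 thick; front lip 16 high; back plate x -4 to 0, 44 wide, 102 high. It starts in one of two places; the bookend has the other.
- rib (a point): Place to grip the ledge, at x -45, y 0, z 64 mm in its frame (axes as the ledge's), in the upright middle rib: 10 mm thick in y, from x -80 to -4, top at z 86 mm. Take it from above across y.
- claw (a point): Foot of the ledge's upper claw: x 0, y 0, z 73 mm in its frame. Each of two claws, 6 mm thick in y, is a neck (x 0 to 11, 8 mm high) whose end (x 6 to 11) hooks 8 mm down below the neck. Neck undersides at z 28 and 73, necks' tops at 36 and 81, hook tips at z 20 and 65 mm.
- stand: Foot of a freestanding grey steel stand, 4 kg in all, not fixed to the table. Origin: on the table under the middle of the upright's front face; the front faces -x of its frame, about the robot's right (-y). Foot x -110 to 60, 140 mm wide, 12 high. Upright: plate x 0 to 4, 40 wide, flanges behind. Mounted, the ledge has x 0, y 0 and the same axes here. Over 40 N between ledge and stand bends claws.
- clamp (a point): Top of the clamp, z 42 mm on the foot. The upright is set in it higher or lower by a hidden h of -20 to +20 mm, not measured: feel for it. At z + h of the foot's frame: slots through the upright at y 0, 9 mm wide, z 83-102 (unused), 128-147, 173-192; upright's top 222. The claws go in with the ledge's origin at z 108-111; fully home at 100, a hard stop of necks on slot edges.
- buffer (a joint): Spring buffer on the upright: rubber cap 16 mm wide, x -30, y 0, free top at z 106 + h, under the ledge when this is mounted. Value: m pressed down, 0 = free, 0.006 = ledge fully home; pushes up 6 N at first, 11 N at home and lifts an unlatched ledge again. Lowering the held ledge on to it at x -22 (claws clear of upright and latch) shows h: first touch with the ledge at z 106 + h.
- latch (a joint): Spring bolt on the upright, 8 mm wide, z 204 to 217 mm + h, standing 8 mm proud of its front. Value: m pushed back, 0 = out, 0.008 = held flush by the ledge's back plate (3.5 N at first, 6 N flush). Springs out over the back plate's top edge, and locks it, when the ledge is 2 mm above fully home or lower; let go, the ledge then stays 0 to 2 mm above home.
- bookend: Bystander: a plain folded steel bookend without claws or rib, 85 x 60 mm, 85 mm high; origin under its upright plate.
- wrench: Bystander: an open spanner 180 mm long lying on the table; origin under its middle.
- screwdriver: Bystander: a screwdriver 200 mm long lying on the table.
- jar: Bystander: a jar of 68 mm diameter, 85 mm high.
Not all that is in view belongs to the job. Leave any pink look-alike of the ledge alone. Leave any turquoise look-alike of the stand alone.

How it is judged (in metres and radians):
On the way, in this order (a step that is already met when the one before it is completed fails the run):
1. the ledge is lifted off the table (height (world z) of ledge above 0.05 m), for 0.2 s.
2. both claws are through the top two slots and the back lies against the upright, not yet pressed down (x of ledge in the frame of stand between -0.004 and 0.003 m and y of ledge in the frame of stand between -0.004 and 0.004 m and z of ledge in the frame of stand between 0.083 and 0.137 m and value of joint buffer below 0.0025 m and value of joint latch above 0.004 m), for 0.05 s.
At the end, for the whole second after the job is handed in: The ledge hangs in the top two slots, its back against the upright (origin within 4 mm sideways and in depth), level and square within 0.08 rad, the buffer under it still pressed down by more than 2.8 mm, the latch out over its back plate (within 2 mm), the stand upright and everything at rest (x of ledge in the frame of stand between -0.004 and 0.003 m and y of ledge in the frame of stand between -0.004 and 0.004 m and z of ledge in the frame of stand between 0.076 and 0.126 m and value of joint buffer above 0.0028 m and angle between the z axis of ledge and the z axis of stand, either way round below 0.08 rad and angle between the x axis of ledge and the x axis of stand, either way round below 0.08 rad and value of joint latch below 0.002 m and angle between stand's own z axis and vertical below 0.03 rad and linear speed of each of ledge, stand below 0.02 m/s); the robot touches nothing.
It fails at once if the ledge and the stand are forced against each other with more than 40 N (contact force between ledge and stand above 40 N).
It fails at once if the stand is shoved more than 25 mm or tipped (distance of stand from where it was at the start of the episode above 0.025 m or angle between stand's own z axis and vertical above 0.12 rad).
It fails at once if another thing on the table is moved more than 30 mm (distance of any of bookend, wrench, screwdriver, jar from where it was at the start of the episode above 0.03 m).
It also fails if it takes over 51 s, if anything falls off the work surface, if the arm or the gripper's body presses on something with over 40 N, if the wrist force passes 120 N, or if a joint passes its speed limit or range.

## Working session

There is one attempt and no reset: what is moved stays moved. The work goes in short steps, Python scripts to look and compute and a tool call to move; the robot and the scene stay as the last step left them, time stands still between calls to the robot, and variables do not carry over. Pictures are saved under pics/ and viewed, about 8 in all and at most 12, crops included, and the job is handed in when it is done.

Besides the shell and the picture viewer there is one more tool, called after ">>>" as name(argument=value, ...), one argument or row to a line, values as JSON. apply_moves: Moves the arm, as the interface text tells. Its arguments: {"type":"object","properties":{"plan":{"type":"string"},"squeeze":{"type":"number"}},"required":["plan"]}

```bash
mkdir -p pics; python3 - <<'E'
from rig import r
import cv2
print(r.sense())
for n in ("scene","top","wrist"):
    c=r.get_calibration(n); print(n,c)
a=r.grab_frame("scene");b=r.grab_frame("top")
cv2.imwrite("pics/scene0.png",a);cv2.imwrite("pics/top0.png",b)
E
```

```text
{'clock': 0.0, 'qpos': array([ 1.18159804e+00,  3.53662075e-01,  1.63415930e+00, -2.22718571e-05,
        1.15517566e+00, -2.34921526e-03]), 'qvel': array([-0.0001702 , -0.00030169,  0.00049964,  0.00086287,  0.00068973,
       -0.00068704]), 'joint_efforts': array([ 7.36696547e-04, -6.05252981e+01, -3.42062545e+01,  2.97056170e-05,
        9.36709024e-03,  1.08424169e-05]), 'eef_pos': array([235.58864513, 578.37577025, 230.5422086 ]), 'tcp_rot': array([-1.57220075e+00, -1.70638780e-05, -3.86840058e-01]), 'contact_force': array([ 0.48585979,  0.45072618, -0.10526576]), 'wrist_torque': array([0.01772989, 0.02682343, 0.04152178]), 'opening': 0.9985204277883126}
scene {'vertical_fov': 43.67172379069284, 'cx': 318.9175782532332, 'cy': 241.65112242150087, 'R': array([[-0.69275862,  0.72115865,  0.00396213],
       [ 0.44753806,  0.43420867, -0.78177524],
       [-0.56550436, -0.53980833, -0.62354774]]), 't': array([ 307.19447616, -106.84693189, 1800.37204561])}
top {'vertical_fov': 50.79906560627476, 'cx': 317.4883511172187, 'cy': 238.7018865784394, 'R': array([[-0.02344017, -0.99961853,  0.01460658],
       [-0.99584719,  0.02206108, -0.0883271 ],
       [ 0.08797117, -0.01661632, -0.99598442]]), 't': array([  15.52078271,  507.63282054, 1443.55281309])}
wrist {'vertical_fov': 66.86425200566057, 'cx': 320.8090184015574, 'cy': 238.53966789034988, 'hand_eye': array([[ 1.19052191e-03,  9.54581680e-01,  2.97946974e-01,
        -7.59364362e+01],
       [ 5.30398220e-04, -2.97947746e-01,  9.54582034e-01,
        -1.42220314e+02],
       [ 9.99999151e-01, -9.78420279e-04, -8.61021743e-04,
         1.55258995e-01],
       [ 0.00000000e+00,  0.00000000e+00,  0.00000000e+00,
         1.00000000e+00]])}
```

View pics/scene0.png

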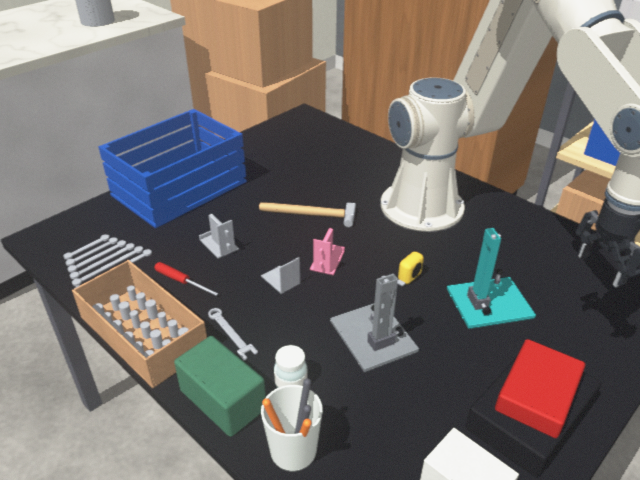

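View pics/top0.png

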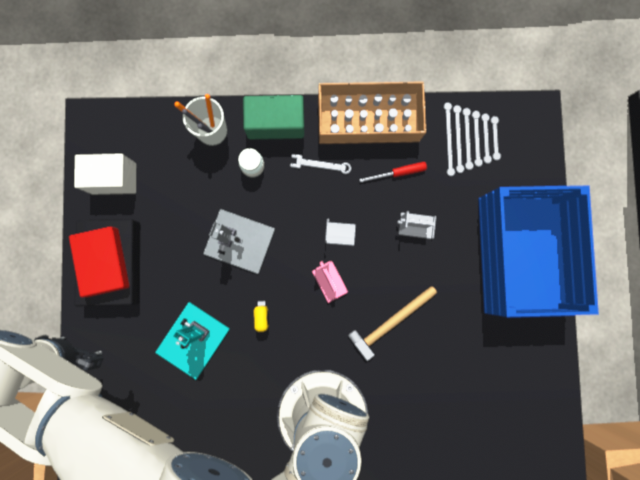

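The top view shows the ledge with rib and claws at about (417,225), in the scene view at (217,237). The plain bookend is at (341,233), the grey stand at (238,240), and the jar, wrench and screwdriver lie above them in the picture. The pink and turquoise things are decoys.

```bash
cat > h.py <<'E'
from rig import r
import numpy as np, cv2
from scipy.spatial.transform import Rotation as Ro
def cam(n,s=None):
    c=r.get_calibration(n); f=240/np.tan(np.radians(c["vertical_fov"]/2))
    K=np.array([[f,0,c["cx"]],[0,f,c["cy"]],[0,0,1]])
    if n!="wrist": return K,c["R"],c["t"]
    s=s or r.sense(); H=c["hand_eye"]; Rt=Ro.from_euler("xyz",s["tcp_rot"]).as_matrix()
    Rwc=Rt@H[:3,:3]; p=Rt@H[:3,3]+s["eef_pos"]
    return K,Rwc.T,-Rwc.T@p
def ray(C,uv,z):
    K,R,t=C; o=-R.T@t; d=R.T@np.linalg.solve(K,[uv[0],uv[1],1]); return o+d*(z-o[2])/d[2]
def proj(C,X):
    K,R,t=C; q=K@(R@np.asarray(X,float)+t); return q[:2]/q[2]
def tri(Cs,uvs):
    A=[];b=[]
    for (K,R,t),uv in zip(Cs,uvs):
        o=-R.T@t; d=R.T@np.linalg.solve(K,[uv[0],uv[1],1]); d/=np.linalg.norm(d); P=np.eye(3)-np.outer(d,d); A.append(P); b.append(P@o)
    return np.linalg.lstsq(np.vstack(A),np.hstack(b),rcond=None)[0]
def to_tool(X,s=None):  # world point/shift in tool axes
    s=s or r.sense(); return Ro.from_euler("xyz",s["tcp_rot"]).as_matrix().T@(np.asarray(X)-s["eef_pos"])
def look(n,name,crop=None,scale=1):
    s=r.sense(); im=r.grab_frame(n)
    cv2.imwrite("pics/"+name,im); return s,im
E
python3 - <<'E'
from h import *
T=cam("top");S=cam("scene")
for n,uv,z in (("ledge",(417,225),45),("book",(341,233),0),("stand",(239,241),12),("jar",(251,160),85),("wrench",(320,164),0),("sd",(393,172),0),("upright top",(217,236),222)): print(n,ray(T,uv,z).round())
for n,uv,z in (("upright top",(385,278),222),("ledge",(218,240),40)): print(n,ray(S,uv,z).round())
im=cv2.imread("pics/top0.png"); a=cv2.resize(im[190:290,190:350],None,fx=5,fy=5,interpolation=2); 
b=cv2.resize(im[200:250,380:450],None,fx=5,fy=5,interpolation=2)
c=np.zeros((500,800,3),np.uint8); c[:]=a; c[:250,450:800]=b; cv2.imwrite("pics/topc.png",c)
E
```

```text
ledge [ 539. -282.   45.]
book [525. -66.   0.]
stand [507. 233.  12.]
jar [728. 187.  85.]
wrench [733.  -9.   0.]
sd [ 705. -227.    0.]
upright top [503. 258. 222.]
upright top [531. 269. 222.]
ledge [ 557. -266.   40.]
```

>>> apply_moves(
  plan="0 -4 0 0 8.5 0 0;0 -4 0 0 8.5 0 0;0 -4 0 0 8.5 0 0;0 -4 0 0 8.5 0 0;0 -2 0 0 8.5 0 0;0 0 0 0 8.5 0 0;0 0 0 0 8.5 0 0;0 0 0 0 8.3 0 0;3.5 0 3.4 0 0 0 0;3.5 0 3.4 0 0 0 0;3.5 0 3.4 0 0 0 0;3.5 0 3.4 0 0 0 0;3.5 0 3.4 0 0 0 0;3.5 0 3.4 0 0 0 0;3.5 0 3.4 0 0 0 0;3.5 0 3.4 0 0 0 0;0 0 0 0 0 0 0;0 0 0 0 0 0 0",
)

```text
clock: 1.9
eef_pos: [505.7, 280.5, 411.0]
tcp_rot: [-1.579, -0.013, -1.596]
contact_force: [-0.1, 0.5, 0.4]
opening: 1.003
```

```bash
python3 - <<'E'
from h import *
s,im=look("wrist","w1.png"); print(s["clock"],s["eef_pos"],s["tcp_rot"],s["qpos"]); np.save("s1.npy",s,allow_pickle=True)
E
```

```text
1.9 [505.68164011 280.48344256 410.98063901] [-1.57851472 -0.01262667 -1.59559239] [ 0.50794551  0.16840798  1.4877292  -0.00697439  1.4985193   0.53333939]
```

View pics/w1.png

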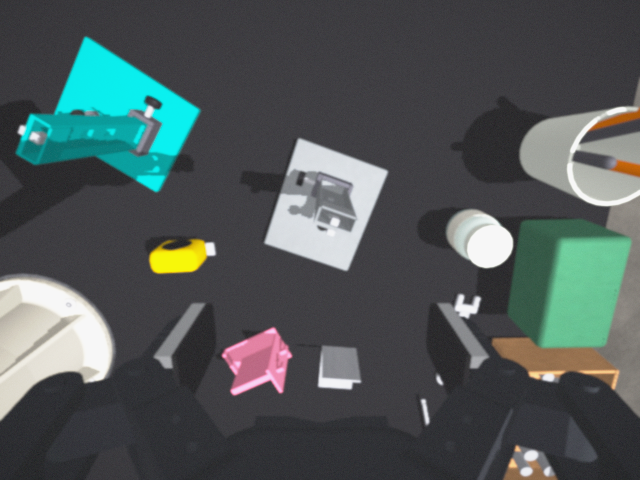

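The wrist view shows the grey foot with corners at about (300,138), (388,170), (347,271) and (265,243). The upright top with its white latch is near (335,228), and its front faces down-left in the picture.

```bash
cat >> h.py <<'E'
def foot(im,C,roi):
    """stand pose from the foot's top face (z=12): rectangle 170x140"""
    x0,y0,x1,y1=roi; g=cv2.cvtColor(im,cv2.COLOR_BGR2HSV)
    m=((g[...,2]>105)&(g[...,1]<60)).astype(np.uint8); k=np.zeros_like(m); k[y0:y1,x0:x1]=m[y0:y1,x0:x1]
    c=max(cv2.findContours(k,0,1)[0],key=cv2.contourArea); hu=cv2.convexHull(c)
    q=np.array([ray(C,p,12)[:2] for p in hu[:,0].astype(float)],np.float32)
    return hu,cv2.minAreaRect(q),q
E
python3 - <<'E'
from h import *
s=np.load("s1.npy",allow_pickle=True).item(); im=cv2.imread("pics/w1.png"); C=cam("wrist",s)
hu,rc,q=foot(im,C,(225,110,410,290)); print(rc, cv2.boxPoints(rc)); print(cv2.approxPolyDP(hu,6,True)[:,0].tolist())
im=cv2.imread("pics/top0.png"); T=cam("top")
hu,rc,q=foot(im,T,(190,200,285,285)); print(rc, cv2.boxPoints(rc)); print(cv2.approxPolyDP(hu,5,True)[:,0].tolist())
E
```

```text
((506.46417236328125, 231.13018798828125), (172.38031005859375, 142.3292236328125), 68.92206573486328) [[409.0638  176.30028]
 [541.8701  125.11337]
 [603.8645  285.96008]
 [471.05823 337.147  ]]
[[298, 138], [388, 172], [347, 270], [264, 243]]
((508.6386413574219, 234.41148376464844), (173.8641357421875, 142.3553009033203), 68.8653564453125) [[410.90442  178.9907  ]
 [543.68427  127.662964]
 [606.37286  289.83228 ]
 [473.59302  341.16    ]]
[[220, 209], [274, 228], [257, 273], [204, 254]]
```

>>> apply_moves(
  plan="5 0 0.3 0 0 0 0;5 0 0.3 0 0 0 0;5 0 0.3 0 0 0 0;5 0 0.3 0 0 0 0;5 0 0.3 0 0 0 0;5 0 0.3 0 0 0 0;5 0 0.3 0 0 0 0;5 1 0.3 0 0 0 0;5 1 0.3 0 0 0 0;5 1 0.3 0 0 0 0;5 1 0.3 0 0 0 0;0 0 0 0 0 0 0;0 0 0 0 0 0 0",
)

```text
clock: 3.25
eef_pos: [530.1, -263.1, 375.2]
tcp_rot: [-1.577, -0.009, -1.565]
contact_force: [0.4, -0.1, -0.8]
opening: 1.002
```

```bash
python3 - <<'E'
from h import *
s,im=look("wrist","w2.png"); print(s["clock"],s["eef_pos"],s["tcp_rot"],s["qpos"]); np.save("s2.npy",s,allow_pickle=True)
E
```

```text
3.25 [ 530.05275749 -263.11830295  375.16181683] [-1.57746814 -0.00877111 -1.56485756] [-0.45702826  0.1998836   1.52349187 -0.01095119  1.42027854 -0.46128446]
```

View pics/w2.png

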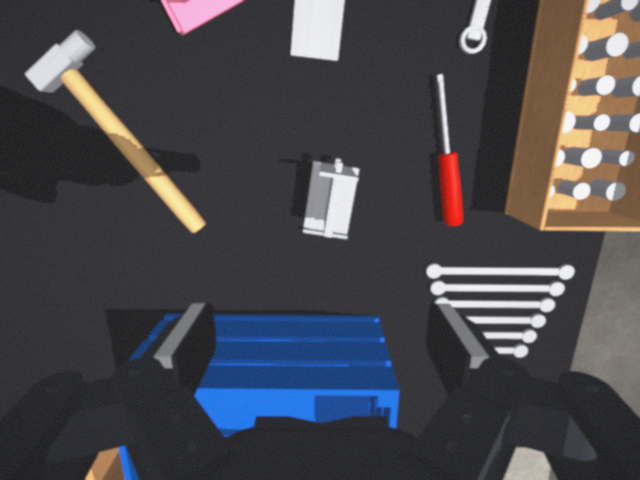

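Ledge in the wrist view: claw at about (339,164), rib running down to about (329,235), front lip at (326,236). I'll zoom in for exact points.

```bash
python3 - <<'E'
import cv2
im=cv2.imread("pics/w2.png")[140:260,280:400]; cv2.imwrite("pics/w2c.png",cv2.resize(im,None,fx=5,fy=5,interpolation=cv2.INTER_CUBIC))
E
```

```text
(no output)
```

View pics/w2c.png

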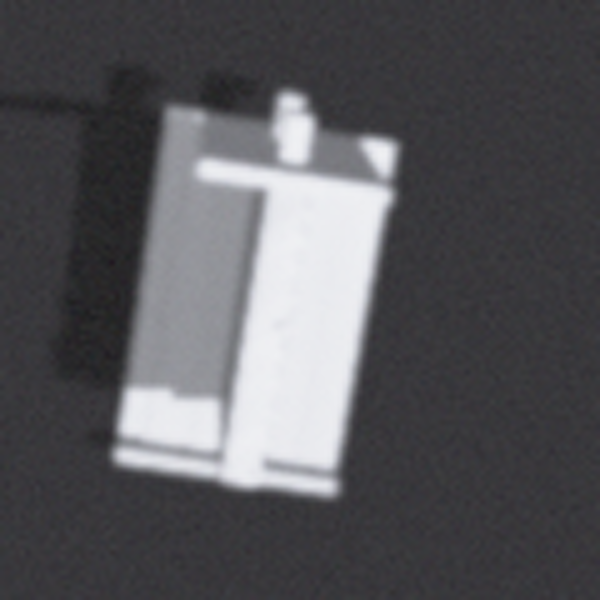

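```bash
python3 - <<'E'
from h import *
s=np.load("s2.npy",allow_pickle=True).item(); C=cam("wrist",s)
P=lambda u,v,z: ray(C,(280+u/5-.4,140+v/5-.4),z)
bl,br=P(197,170,102),P(393,192,102); sl,sr=P(165,105,4),P(398,143,4); ll,lr=P(116,460,16),P(338,491,16)
for n,a,b in(("back",bl,br),("shelf",sl,sr),("lip",ll,lr)):
    d=b-a; print(n,((a+b)/2).round(1),np.linalg.norm(d).round(1),"ledge yaw",np.degrees(np.arctan2(d[1],d[0])).round(1)+90)
o=(sl+sr)/2; l=(ll+lr)/2; d=o-l; print(np.linalg.norm(d),np.degrees(np.arctan2(d[1],d[0])))
E
```

```text
back [ 548.6 -244.3  102. ] 44.8 ledge yaw 83.9
shelf [ 548.9 -242.3    4. ] 65.7 ledge yaw 81.2
lip [ 534.5 -341.    16. ] 64.7 ledge yaw 82.1
100.42946708571252 81.68448451314582
```

```bash
cat >> h.py <<'E'
def go(pos,yawdeg,s=None):
    s=s or r.sense(); R0=Ro.from_euler("xyz",s["tcp_rot"]); R1=Ro.from_euler("xyz",[-np.pi/2,0,np.radians(yawdeg)])
    print("shift cm",(R0.inv().apply(np.asarray(pos)-s["eef_pos"])/10).round(2),"turn deg",np.degrees((R0.inv()*R1).as_rotvec()).round(2),"clock",round(s["clock"],2))
E
python3 -c "
from h import *
go([542.7,-286.6,130],-98)"
```

```text
shift cm [ 2.16 24.52  1.42] turn deg [0.36 8.38 0.55] clock 3.3
```

>>> apply_moves(
  plan="2.2 0 1.4 0.36 8.38 0.55 0;0 4.5 0 0 0 0 0;0 5 0 0 0 0 0;0 5 0 0 0 0 0;0 5 0 0 0 0 0;0 4 0 0 0 0 0;0 1 0 0 0 0 0;0 0 0 0 0 0 0",
)

```text
clock: 4.1
eef_pos: [554.1, -270.0, 130.9]
tcp_rot: [-1.558, -0.001, -1.698]
contact_force: [-0.3, 0.2, 0.4]
opening: 0.997
```

```bash
python3 -c "
from h import *
s,im=look('wrist','w3.png');go([542.7,-286.6,45],-98)
C=cam('wrist',s)
# predicted back plate top ends
u=np.radians(82);ex=np.array([np.cos(u),np.sin(u),0]);ey=np.array([-np.sin(u),np.cos(u),0]);o=np.array([549,-242,0])
for x,y,z in((-4,22,102),(-4,-22,102),(0,22,102),(-80,5,86),(-80,-5,86),(-100,32,16),(-100,-32,16)): 
  p=proj(C,o+x*ex+y*ey+[0,0,z]); print((x,y,z),p.round()); cv2.circle(im,tuple(int(v) for v in p),3,(0,0,255),1)
cv2.imwrite('pics/w3m.png',im)
"
```

```text
shift cm [ 1.77  8.67 -1.08] turn deg [-0.81  0.73  0.06] clock 4.15
(-4, 22, 102) [258. 237.]
(-4, -22, 102) [347. 238.]
(0, 22, 102) [257. 230.]
(-80, 5, 86) [295. 351.]
(-80, -5, 86) [312. 351.]
(-100, 32, 16) [266. 321.]
(-100, -32, 16) [347. 321.]
```

View pics/w3m.png

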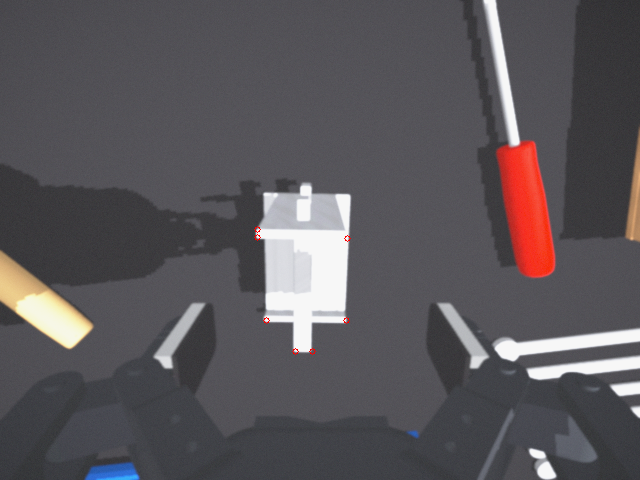

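The predicted corners fall on the ledge to within 1–2 px, so the pose estimate is good.

>>> apply_moves(
  plan="1.8 0 -1.1 -0.8 0.7 0 0;0 3 0 0 0 0 0;0 3 0 0 0 0 0;0 1.5 0 0 0 0 0;0 0 0 0 0 0 0",
)

```text
clock: 4.65
eef_pos: [548.1, -292.8, 68.1]
tcp_rot: [-1.554, -0.009, -1.71]
contact_force: [-0.5, 0.4, -0.4]
opening: 0.998
```

```bash
python3 -c "
from h import *
go([542.7,-286.6,45],-98)"
```

```text
shift cm [-0.56  2.29 -0.66] turn deg [-0.96  0.04  0.5 ] clock 4.65
```

>>> apply_moves(
  plan="-0.6 0.8 -0.7 -1 0 0.5 0;0 1.2 0 0 0 0 0;0 0 0 0 0 0 0;0 0 0 0 0 0 0",
)

```text
clock: 5.05
eef_pos: [543.8, -287.1, 50.9]
tcp_rot: [-1.568, -0.001, -1.71]
contact_force: [-0.5, -0.1, 0.6]
opening: 0.998
```

```bash
python3 -c "
from h import *
go([542.7,-286.6,45],-98)"
```

```text
shift cm [-0.04  0.59 -0.12] turn deg [-0.17  0.02  0.07] clock 5.05
```

>>> apply_moves(
  plan="0 0.7 -0.1 -0.2 0 0 0;0 0 0 0 0 0 0;0 0 0 0 0 0 1;0 0 0 0 0 0 1;0 0 0 0 0 0 1;0 0 0 0 0 0 1;0 0 0 0 0 0 1;0 0 0 0 0 0 1;0 0 0 0 0 0 1;0 0 0 0 0 0 1;0 0 0 0 0 0 1",
  squeeze=80,
)

```text
clock: 6.15
eef_pos: [543.1, -287.1, 44.2]
tcp_rot: [-1.571, -0.002, -1.71]
contact_force: [-0.4, -0.0, -1.1]
opening: 0.106
```

```bash
python3 -c "
from h import *
s=r.sense();print(s['eef_pos'],s['tcp_rot'],s['opening'],s['contact_force'])
S=np.array([515.5,254.4]);u=np.radians(68.9);print(S)
go([542.7,-286.6,45],-98)"
```

```text
[ 543.10467583 -287.08944464   44.16289558] [-1.57092100e+00 -1.58284694e-03 -1.70970487e+00] 0.10628394216957515 [-0.40608908 -0.04686618 -1.08890058]
[515.5 254.4]
shift cm [-0.04 -0.08 -0.05] turn deg [0.01 0.04 0.09] clock 6.15
```

>>> apply_moves(
  plan="0 -1 0 0 0 0 1;0 -2 0 0 0 0 1;0 -4 0 0 0 0 1;0 -4 0 0 0 0 1;0 -4 0 0 0 0 1;0 -3 0 0 0 0 1;-3 -1 -0.9 0 0 0 1;-4.3 0 -1.27 0 0 0 1;-4.3 0 -1.27 0 0 0 1;-4.3 0 -1.27 0 0 0 1;-4.3 0 -1.27 0 0 0 1;-4.3 0 -1.27 0 0 0 1;-4.3 0 -1.27 0 0 0 1;-4 0 -1.2 0 0 0 1;-3 0 -1 0 0 0 1;-2 0 -0.6 0 0 0 1;0 0 0 0 0 0 1",
)

```text
clock: 7.85
eef_pos: [476.6, 117.6, 248.8]
tcp_rot: [-1.57, 0.001, -1.713]
contact_force: [-0.4, -0.0, -3.9]
opening: 0.107
```

```bash
python3 -c "
from h import *
s=r.sense();print(s['eef_pos'],s['tcp_rot'],s['opening'],s['contact_force'])
go([477.5,156,214],-111.1)"
```

```text
[476.64359584 117.6394237  248.79718674] [-1.57008031e+00  8.60367409e-04 -1.71300306e+00] 0.10742804614243524 [-0.38788533 -0.03420466 -3.93065695]
shift cm [-3.81  3.48 -0.46] turn deg [-0.04 12.95 -0.05] clock 7.85
```

>>> apply_moves(
  plan="0 1.5 0 0 6.5 0 1;0 1.5 0 0 6.4 0 1;-3.8 0 0.3 0 0 0 1;0 0.3 0 0 0 0 1;0 0 0 0 0 0 1;0 0 0 0 0 0 1",
)

```text
clock: 8.45
eef_pos: [492.7, 150.7, 216.7]
tcp_rot: [-1.569, -0.0, -1.946]
contact_force: [-0.1, 0.5, -3.9]
opening: 0.11
```

```bash
cat >> h.py <<'E'
def ledge_pose(s):  # ledge origin from tcp (held)
    R=Ro.from_euler("xyz",s["tcp_rot"]).as_matrix(); return s["eef_pos"]+R@np.array([-45.5,44.2,0]), R
def rel(s,S=(515.5,254.4),yaw=68.9):
    o,R=ledge_pose(s); u=np.radians(yaw); d=o-[S[0],S[1],0]
    ex=-R[:,0]
    return np.array([d[0]*np.cos(u)+d[1]*np.sin(u),-d[0]*np.sin(u)+d[1]*np.cos(u),d[2]]).round(1), (np.degrees(np.arctan2(ex[1],ex[0]))-yaw).round(2)
E
python3 -c "
from h import *
s,im=look('wrist','w4.png');np.save('s4.npy',s,allow_pickle=True);print(rel(s),s['eef_pos'],s['contact_force'])
C=cam('wrist',s); hu,rc,q=foot(im,C,(150,0,560,235)); print(rc)
print(cv2.approxPolyDP(hu,5,True)[:,0].tolist())
"
```

```text
(array([-59.4, -16.5, 172.5]), np.float64(-0.37)) [492.73988773 150.73172339 216.74953722] [-0.08618462  0.48069947 -3.90535309]
((513.3156127929688, 222.0072479248047), (203.57093811035156, 159.82347106933594), 68.80665588378906)
[[381, 15], [394, 234], [247, 234], [230, 188], [217, 0], [327, 0]]
```

View pics/w4.png

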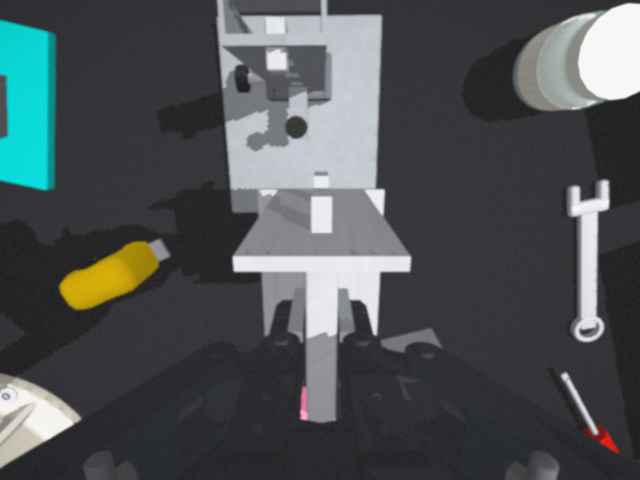

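The view shows the held ledge with claws at (321,180–230). The upright's top edge is at row ~42 (cols ~220–327), with the white latch at (276,55) and the buffer cap at (296,127). I'll zoom in.

```bash
python3 -c "
import cv2
im=cv2.imread('pics/w4.png')[0:150,200:400]; cv2.imwrite('pics/w4c.png',cv2.resize(im,None,fx=4,fy=4,interpolation=cv2.INTER_CUBIC))"
```

```text
(no output)
```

View pics/w4c.png

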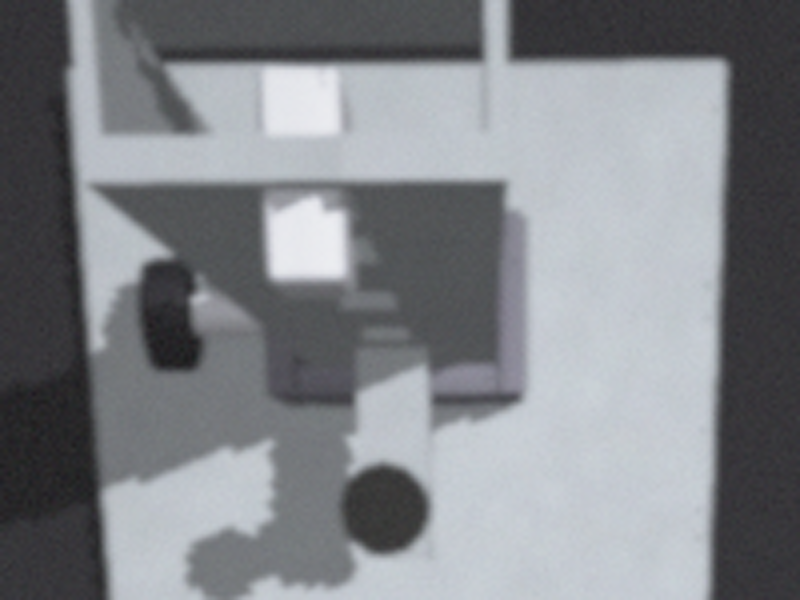

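```bash
cat > fit.py <<'E'
from h import *
from scipy.optimize import least_squares
def fit(C,pts):
    def W(p,X,hh):
        c,s_=np.cos(p[2]),np.sin(p[2]); return [p[0]+c*X[0]-s_*X[1],p[1]+s_*X[0]+c*X[1],X[2]+hh*p[3]]
    f=lambda p:np.hstack([proj(C,W(p,X,hh))-uv for X,hh,uv in pts])
    o=least_squares(f,[515,254,1.2,0]); print(o.x[:2].round(1),np.degrees(o.x[2]).round(2),"h",o.x[3].round(1)); print(o.fun.reshape(-1,2).round(1).tolist())
    return o.x
E
python3 - <<'E'
from fit import *
s=np.load("s4.npy",allow_pickle=True).item(); C=cam("wrist",s)
q=lambda u,v:np.array([200+u/4-.4,v/4-.4])
pts=[((0,20,222),1,q(85,184)),((0,-20,222),1,q(508,183)),((-30,0,106),1,q(385,508)),((60,-70,12),0,q(728,62)),((-8,0,217),1,q(307,278))]
fit(C,pts); fit(C,[pts[i] for i in(0,1,2,4)])
E
```

```text
[514.7 254.9] 68.51 h -16.3
[[0.1, -0.4], [0.1, -0.2], [-0.6, 0.2], [0.7, -0.9], [-0.2, 1.1]]
[514.7 255. ] 68.78 h -16.7
[[0.3, -0.3], [-0.0, -0.6], [-0.5, 0.1], [-0.1, 0.9]]
```

```bash
sed -i 's/S=(515.5,254.4),yaw=68.9/S=(514.7,254.9),yaw=68.7/' h.py; python3 - <<'E'
from h import *
s=np.load("s4.npy",allow_pickle=True).item(); C=cam("wrist",s); o,R=ledge_pose(s)
M=np.column_stack([-R[:,0],-R[:,2],-R[:,1]])
for X in((-4,22,102),(-4,-22,102),(0,22,102),(0,-22,102),(0,32,4),(0,-32,4),(0,0,81),(11,0,81)): print(X,proj(C,o+M@np.array(X,float)).round(1))
print(rel(r.sense()))
u=np.radians(68.7); e=np.array([np.cos(u),np.sin(u)]); p=np.array([514.7,254.9])+(-22-45.5)*e
go([*p,105+44.2],68.7-180)
E
```

```text
(-4, 22, 102) [233.2 269.7]
(-4, -22, 102) [409.3 269.4]
(0, 22, 102) [232.  254.7]
(0, -22, 102) [410.5 254.4]
(0, 32, 4) [257.2 188.7]
(0, -32, 4) [384.2 188.5]
(0, 0, 81) [321.1 230.9]
(11, 0, 81) [321.  194.8]
(array([-59.8, -17.4, 172.4]), np.float64(-0.18))
shift cm [-3.78  6.74 -1.74] turn deg [-0.08 -0.18  0.04] clock 8.5
```

>>> apply_moves(
  plan="0 2.5 -1 -0.1 -0.2 0 1;0 2.5 -0.7 0 0 0 1;-2 0 0 0 0 0 1;-1.3 0 0 0 0 0 1;0 0 0 0 0 0 1;0 0 0 0 0 0 1",
)

```text
clock: 9.1
eef_pos: [490.9, 187.0, 168.9]
tcp_rot: [-1.566, 0.002, -1.944]
contact_force: [-0.1, -0.9, -3.8]
opening: 0.109
```

```bash
cat > st.py <<'E'
from h import *
import sys
s=r.sense(); print(round(s["clock"],2),rel(s),s["contact_force"].round(1),s["wrist_torque"].round(2),"tilt",np.degrees(s["tcp_rot"][:2]+[np.pi/2,0]).round(2))
if len(sys.argv)>3:
    X=[float(a) for a in sys.argv[1:4]]; u=np.radians(68.7); e=np.array([np.cos(u),np.sin(u)]); n=np.array([-e[1],e[0]])
    go([*(np.array([514.7,254.9])+(X[0]-45.5)*e+X[1]*n),X[2]+44.2],68.7-180,s)
E
python3 st.py -22 0 97
```

```text
9.1 (array([-26.3,  -2.8, 124.8]), np.float64(-0.08)) [-0.1 -0.9 -3.8] [-0.05  0.01 -0.02] tilt [0.25 0.12]
shift cm [-0.43  2.77 -0.27] turn deg [-0.25 -0.08 -0.12] clock 9.1
```

>>> apply_moves(
  plan="-0.5 0.7 -0.3 -0.25 0 -0.1 1;0 1.5 0 0 0 0 1;0 0.5 0 0 0 0 1;0 0 0 0 0 0 1;0 0 0 0 0 0 1",
)

```text
clock: 9.6
eef_pos: [491.0, 193.1, 142.4]
tcp_rot: [-1.569, 0.002, -1.945]
contact_force: [-0.1, -0.6, -3.4]
opening: 0.105
```

```bash
python3 st.py -22 0 92
```

```text
9.6 (array([-20.6,  -0.5,  98.3]), np.float64(-0.11)) [-0.1 -0.6 -3.4] [-0.05  0.02 -0.02] tilt [0.09 0.11]
shift cm [ 0.13  0.62 -0.03] turn deg [-0.09 -0.11 -0.11] clock 9.6
```

Feel for the buffer in small steps.

>>> apply_moves(
  plan="0.15 0.4 0 0 0 0 1;0 0.1 0 0 0 0 1;0 0 0 0 0 0 1",
)

```text
clock: 9.9
eef_pos: [490.9, 191.6, 138.0]
tcp_rot: [-1.568, 0.003, -1.945]
contact_force: [-0.1, -0.1, -4.2]
opening: 0.105
```

>>> apply_moves(
  plan="0 0.1 0 0 0 0 1;0 0 0 0 0 0 1",
)

```text
clock: 10.1
eef_pos: [491.1, 191.6, 137.2]
tcp_rot: [-1.568, 0.003, -1.945]
contact_force: [0.1, 0.6, -4.3]
opening: 0.107
```

```bash
python3 st.py -22 0 92
```

```text
10.1 (array([-21.9,  -1.2,  93.2]), np.float64(-0.14)) [ 0.1  0.6 -4.3] [-0.07  0.03 -0.03] tilt [0.17 0.19]
shift cm [-0.   0.1 -0.1] turn deg [-0.17 -0.14 -0.19] clock 10.1
```

>>> apply_moves(
  plan="0 0.1 -0.1 -0.17 -0.1 -0.2 1;0 0.1 0 0 0 0 1",
)

```text
clock: 10.3
eef_pos: [490.2, 192.1, 135.3]
tcp_rot: [-1.571, -0.0, -1.943]
contact_force: [0.2, 0.5, -3.9]
opening: 0.11
```

>>> apply_moves(
  plan="0 0.1 0 0 0 0 1;0 0 0 0 0 0 1",
)

```text
clock: 10.5
eef_pos: [490.3, 192.1, 134.5]
tcp_rot: [-1.571, -0.0, -1.943]
contact_force: [-2.0, -1.2, 1.7]
opening: 0.113
```

>>> apply_moves(
  plan="0 0.1 0 0 0 0 1;0 0 0 0 0 0 1",
)

```text
clock: 10.7
eef_pos: [490.3, 192.0, 134.0]
tcp_rot: [-1.57, -0.0, -1.943]
contact_force: [-2.2, -1.2, 2.0]
opening: 0.111
```

```bash
python3 st.py -22 0 90
```

```text
10.7 (array([-21.9,  -0.2,  89.8]), np.float64(-0.01)) [-2.2 -1.2  2. ] [-0.06  0.39  0.09] tilt [ 0.02 -0.02]
shift cm [ 0.01 -0.02 -0.01] turn deg [-0.02 -0.01  0.02] clock 10.7
```

>>> apply_moves(
  plan="0 -0.4 0 0 0 0 1;0 0 0 0 0 0 1;0 0 0 0 0 0 1",
)

```text
clock: 11.0
eef_pos: [490.4, 192.1, 138.0]
tcp_rot: [-1.57, 0.0, -1.943]
contact_force: [-0.5, 0.2, -4.1]
opening: 0.107
```

```bash
python3 st.py -14 0 94.1
```

```text
11.0 (array([-21.8,  -0.2,  93.8]), np.float64(-0.02)) [-0.5  0.2 -4.1] [-0.03 -0.02  0.01] tilt [0.03 0.  ]
shift cm [-0.78 -0.03 -0.02] turn deg [-0.03 -0.02 -0.  ] clock 11.0
```

>>> apply_moves(
  plan="-0.8 0 0 0 0 0 1;0 0 0 0 0 0 1;0 0 0 0 0 0 1",
)

```text
clock: 11.3
eef_pos: [493.6, 200.4, 137.6]
tcp_rot: [-1.571, -0.0, -1.943]
contact_force: [0.4, -0.6, -4.0]
opening: 0.109
```

```bash
python3 st.py -10 0 94.1; python3 -c "
from h import *
s,im=look('wrist','w5.png'); np.save('s5.npy',s,allow_pickle=True)
cv2.imwrite('pics/w5c.png',cv2.resize(im[60:300,180:460],None,fx=2.5,fy=2.5,interpolation=2))"
```

```text
11.3 (array([-13. ,  -0.1,  93.4]), np.float64(-0.02)) [ 0.4 -0.6 -4. ] [-0.03 -0.04  0.01] tilt [ 0.01 -0.  ]
shift cm [-0.3  -0.07 -0.01] turn deg [-0.01 -0.02  0.  ] clock 11.3
```

View pics/w5c.png

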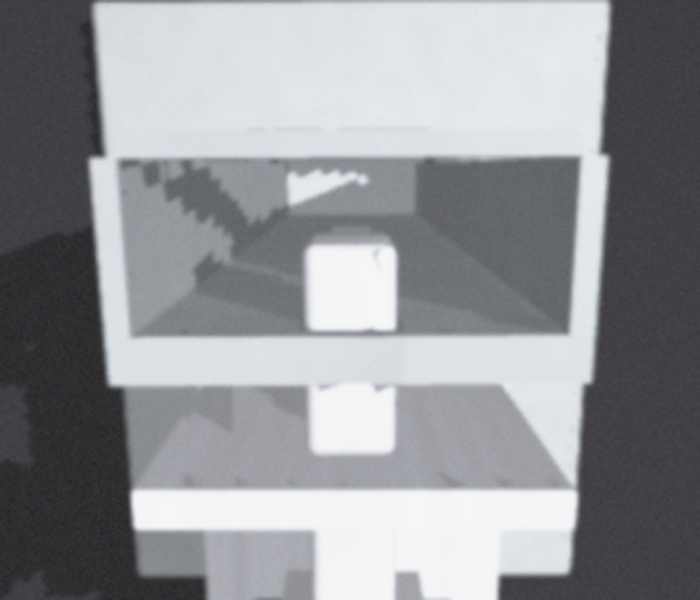

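The upright (cols 110–592, centre 351), the latch (centre 353) and the ledge's back plate (132–577, centre 354) line up to about 0.3 mm. I'll move in gently.

>>> apply_moves(
  plan="-0.2 -0.08 0 0 0 0 1;0 0 0 0 0 0 1",
)

```text
clock: 11.55
eef_pos: [494.3, 202.4, 138.4]
tcp_rot: [-1.571, 0.0, -1.943]
contact_force: [0.2, 0.3, -4.1]
opening: 0.103
```

>>> apply_moves(
  plan="-0.15 0 0 0 0 0 1;0 0 0 0 0 0 1",
)

```text
clock: 11.75
eef_pos: [494.9, 203.9, 138.4]
tcp_rot: [-1.571, 0.0, -1.943]
contact_force: [0.5, -0.2, -4.1]
opening: 0.106
```

>>> apply_moves(
  plan="-0.15 0 0 0 0 0 1;0 0 0 0 0 0 1",
)

```text
clock: 11.95
eef_pos: [495.4, 205.3, 138.3]
tcp_rot: [-1.571, -0.0, -1.943]
contact_force: [0.3, -0.3, -4.3]
opening: 0.104
```

```bash
python3 st.py 0 0 94.1
```

```text
11.95 (array([-7.7, -0.1, 94.1]), np.float64(-0.03)) [ 0.3 -0.3 -4.3] [-0.07  0.02  0.03] tilt [ 0.   -0.01]
shift cm [-0.77  0.   -0.  ] turn deg [-0.   -0.03  0.01] clock 11.95
```

Past −11 with no contact, so the hooks are entering the slots.

>>> apply_moves(
  plan="-0.2 0 0 0 0 0 1;0 0 0 0 0 0 1",
)

```text
clock: 12.15
eef_pos: [495.7, 206.4, 138.2]
tcp_rot: [-1.571, -0.002, -1.943]
contact_force: [-1.1, -4.2, -1.8]
opening: 0.109
```

>>> apply_moves(
  plan="-0.2 0 0 0 0 0 1;0 0 0 0 0 0 1",
)

```text
clock: 12.35
eef_pos: [496.2, 207.8, 138.2]
tcp_rot: [-1.572, -0.003, -1.943]
contact_force: [-0.3, -4.2, -1.7]
opening: 0.106
```

```bash
python3 st.py 0 0 94.1
```

```text
12.35 (array([-5.3,  0.2, 93.8]), np.float64(-0.03)) [-0.3 -4.2 -1.7] [-0.46  0.12 -0.05] tilt [-0.04 -0.19]
shift cm [-0.52 -0.02  0.01] turn deg [ 0.04 -0.03  0.19] clock 12.35
```

>>> apply_moves(
  plan="-0.2 -0.02 0 0 0 0.2 1;0 0 0 0 0 0 1",
)

```text
clock: 12.55
eef_pos: [496.6, 209.1, 138.1]
tcp_rot: [-1.572, -0.001, -1.943]
contact_force: [-1.3, -5.6, -2.6]
opening: 0.107
```

>>> apply_moves(
  plan="-0.2 0 0 0 0 0 1;0 0 0 0 0 0 1",
)

```text
clock: 12.75
eef_pos: [497.2, 210.6, 138.1]
tcp_rot: [-1.572, -0.001, -1.943]
contact_force: [-0.3, -5.3, -0.9]
opening: 0.11
```

```bash
python3 st.py 0 0 94.1
```

```text
12.75 (array([-2.1,  0.2, 93.8]), np.float64(-0.02)) [-0.3 -5.3 -0.9] [-0.57  0.05 -0.05] tilt [-0.07 -0.08]
shift cm [-0.21 -0.02  0.02] turn deg [ 0.07 -0.02  0.08] clock 12.75
```

>>> apply_moves(
  plan="-0.2 0 0 0 0 0 1;0 0 0 0 0 0 1",
)

```text
clock: 12.95
eef_pos: [497.7, 212.0, 138.1]
tcp_rot: [-1.572, -0.002, -1.943]
contact_force: [-1.1, -5.4, -1.9]
opening: 0.104
```

>>> apply_moves(
  plan="-0.15 0 0 0 0 0 1;0 0 0 0 0 0 1",
)

```text
clock: 13.15
eef_pos: [498.0, 212.5, 138.2]
tcp_rot: [-1.572, -0.004, -1.943]
contact_force: [-0.5, -7.0, -2.0]
opening: 0.106
```

```bash
python3 st.py 0 0 94.1
```

```text
13.15 (array([-0.3,  0.3, 93.8]), np.float64(-0.01)) [-0.5 -7.  -2. ] [-0.61  0.05  0.  ] tilt [-0.09 -0.23]
shift cm [-0.01 -0.01  0.02] turn deg [ 0.09 -0.01  0.23] clock 13.15
```

>>> apply_moves(
  plan="-0.1 0 0 0 0 0 1;0 0 0 0 0 0.2 1",
)

```text
clock: 13.35
eef_pos: [497.9, 212.5, 138.2]
tcp_rot: [-1.573, -0.002, -1.942]
contact_force: [-1.1, -5.7, -3.4]
opening: 0.109
```

```bash
python3 st.py 0 0 90
```

```text
13.35 (array([-0.2,  0.3, 93.8]), np.float64(0.01)) [-1.1 -5.7 -3.4] [-0.69  0.11  0.01] tilt [-0.1  -0.14]
shift cm [-0.01  0.4   0.02] turn deg [0.1  0.01 0.14] clock 13.35
```

>>> apply_moves(
  plan="-0.02 0.15 0 0 0 0 1;-0.02 0.15 0 0 0 0 1;0 0 0 0 0 0 1",
)

```text
clock: 13.65
eef_pos: [497.6, 211.9, 135.4]
tcp_rot: [-1.573, -0.004, -1.942]
contact_force: [-0.9, -6.4, -3.1]
opening: 0.107
```

>>> apply_moves(
  plan="-0.02 0.15 0 0 0 0 1;-0.02 0.15 0 0 0 0 1;0 0 0 0 0 0 1",
)

```text
clock: 13.95
eef_pos: [497.7, 212.0, 133.6]
tcp_rot: [-1.573, -0.004, -1.942]
contact_force: [-2.7, -4.2, -0.7]
opening: 0.108
```

```bash
python3 st.py 0 0 86
```

```text
13.95 (array([-0.9,  0.4, 89.2]), np.float64(0.01)) [-2.7 -4.2 -0.7] [-0.36  0.15 -0.03] tilt [-0.11 -0.21]
shift cm [-0.07  0.34  0.03] turn deg [0.11 0.01 0.21] clock 13.95
```

>>> apply_moves(
  plan="-0.08 0.15 0 0 0 0.2 1;-0.03 0.15 0 0 0 0 1;0 0 0 0 0 0 1",
)

```text
clock: 14.25
eef_pos: [497.8, 212.2, 132.1]
tcp_rot: [-1.572, -0.001, -1.942]
contact_force: [-2.4, -4.3, 1.4]
opening: 0.105
```

>>> apply_moves(
  plan="-0.04 0.12 0 0 0 0 1;0 0 0 0 0 0 1",
)

```text
clock: 14.45
eef_pos: [497.8, 212.2, 132.0]
tcp_rot: [-1.572, -0.002, -1.942]
contact_force: [-1.5, -4.0, 0.2]
opening: 0.1
```

```bash
python3 st.py 0 0 84.5
```

```text
14.45 (array([-0.5,  0.3, 87.7]), np.float64(0.05)) [-1.5 -4.   0.2] [-0.33  0.26  0.01] tilt [-0.09 -0.09]
shift cm [-0.04  0.33  0.02] turn deg [0.09 0.05 0.09] clock 14.45
```

>>> apply_moves(
  plan="-0.05 0.25 0 0 0 0.1 1;-0.03 0.2 0 0 0 0 1",
)

```text
clock: 14.65
eef_pos: [498.1, 212.7, 128.8]
tcp_rot: [-1.572, 0.0, -1.941]
contact_force: [-3.7, -6.9, 8.1]
opening: 0.106
```

>>> apply_moves(
  plan="-0.03 0.2 0 0 0 0 1",
)

```text
clock: 14.75
eef_pos: [498.3, 212.7, 128.2]
tcp_rot: [-1.572, -0.0, -1.941]
contact_force: [-8.9, -11.2, 27.8]
opening: 0.108
```

```bash
python3 st.py 0 0 84.5
```

```text
14.75 (array([ 0.2,  0.1, 84. ]), np.float64(0.1)) [ -8.9 -11.2  27.8] [-1.38  1.56  0.25] tilt [-0.06 -0.02]
shift cm [ 0.03 -0.05 -0.  ] turn deg [0.06 0.1  0.02] clock 14.75
```

Hard stop at TCP z ≈ 128.2, as predicted (128.8). I'll ease off and check the latch.

>>> apply_moves(
  plan="0.02 -0.05 0 0 0 0 1;0 0 0 0 0 0 1;0 0 0 0 0 0 1",
)

```text
clock: 15.05
eef_pos: [498.3, 212.9, 130.8]
tcp_rot: [-1.571, 0.0, -1.94]
contact_force: [-0.9, -3.3, -2.0]
opening: 0.105
```

```bash
python3 st.py 0 0 84.5; python3 -c "
from h import *
s,im=look('wrist','w6.png')
cv2.imwrite('pics/w6c.png',cv2.resize(im[100:300,180:460],None,fx=2.5,fy=2.5,interpolation=2))"
```

```text
15.05 (array([ 0.4,  0.2, 86.6]), np.float64(0.14)) [-0.9 -3.3 -2. ] [-0.79  0.23  0.05] tilt [-0.04  0.03]
shift cm [0.04 0.21 0.01] turn deg [ 0.04  0.14 -0.03] clock 15.05
```

View pics/w6c.png

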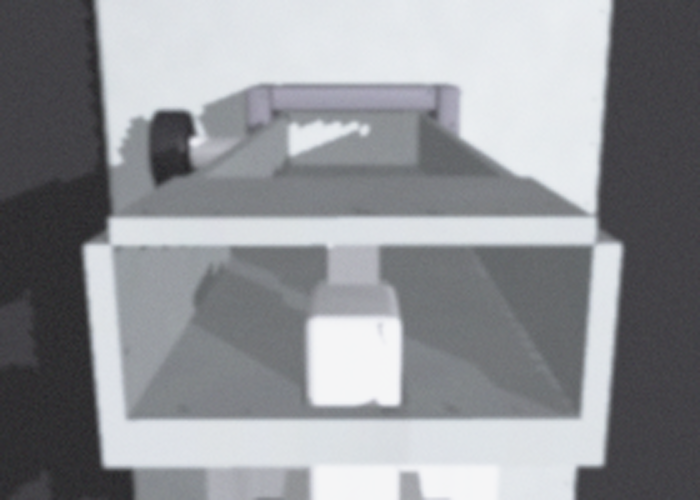

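The latch's tail behind the upright (rows 317–405) sits right up against the plate (back edge at row 418), as it did when out in the earlier picture. So the bolt has sprung out over the back plate. Next is letting go and backing up.

>>> apply_moves(
  plan="0 0 0 0 0 0 0.8;0 0 0 0 0 0 0.5;0 0 0 0 0 0 0.3;0 0 0 0 0 0 0.2;0 0 0 0 0 0 0.2;0 0 0 0 0 0 0.2",
)

```text
clock: 15.7
eef_pos: [500.9, 215.5, 131.9]
tcp_rot: [-1.568, 0.007, -1.941]
contact_force: [0.6, 0.4, -0.2]
opening: 0.802
```

```bash
python3 st.py 0 0 84.5; python3 -c "
from h import *
s,im=look('scene','sc7.png'); print(s['opening'])
s,w=look('wrist','w7.png')
a=cv2.resize(im[250:380,300:440],None,fx=4,fy=4,interpolation=2); b=w[60:420,170:410]; c=np.zeros((520,800,3),np.uint8); c[:,:560]=a; c[:360,560:]=b
cv2.imwrite('pics/sc7c.png',c)"
```

```text
15.7 (array([ 4.1, -1.5, 88. ]), np.float64(0.1)) [ 0.6  0.4 -0.2] [ 0.03  0.02 -0.04] tilt [0.16 0.39]
shift cm [ 0.38  0.32 -0.14] turn deg [-0.16  0.1  -0.39] clock 15.7
0.8021006636986222
```

View pics/sc7c.png

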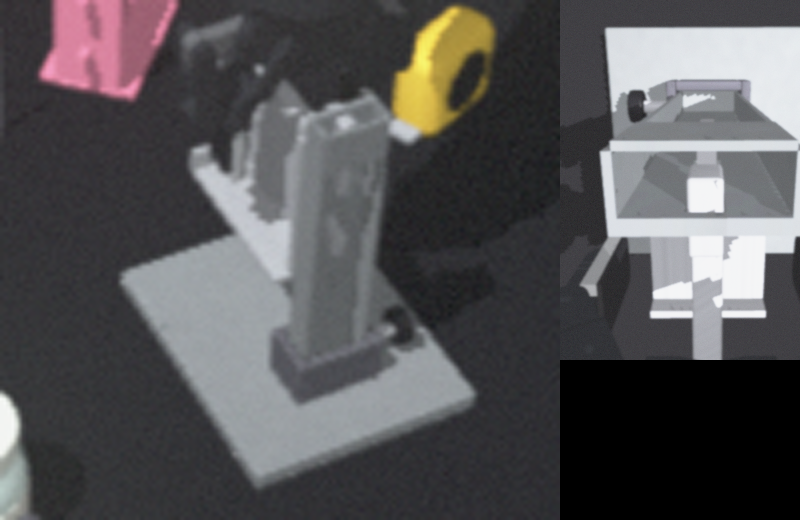

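The ledge hangs level on the upright with the fingers clear of it. I'll back off and lift away, then inspect.

>>> apply_moves(
  plan="0.6 0 0 0 0 0 0.2;0.3 -1.5 0 0 0 0 0.2;0 -4 0 0 0 0 0.2;0 -4 0 0 0 0 0.2;0 -4 0 0 0 0 0.2;3 -3 0 0 0 0 0.2;4 0 0 0 0 0 0.2;4 0 0 0 0 0 0.2;0 0 0 0 0 0 0.2;0 0 0 0 0 0 0.2",
)

```text
clock: 16.8
eef_pos: [454.2, 97.6, 312.1]
tcp_rot: [-1.562, 0.009, -1.941]
contact_force: [0.6, -0.2, -0.4]
opening: 0.803
```

```bash
python3 -c "
from h import *
s,im=look('wrist','w8.png'); np.save('s8.npy',s,allow_pickle=True); print(s['clock'],s['eef_pos'],s['contact_force'])
cv2.imwrite('pics/w8c.png',cv2.resize(im[0:240,200:460],None,fx=2.5,fy=2.5,interpolation=2))"
```

```text
16.8 [454.21660167  97.56327279 312.05754288] [ 0.58686789 -0.1585681  -0.4318575 ]
```

View pics/w8c.png

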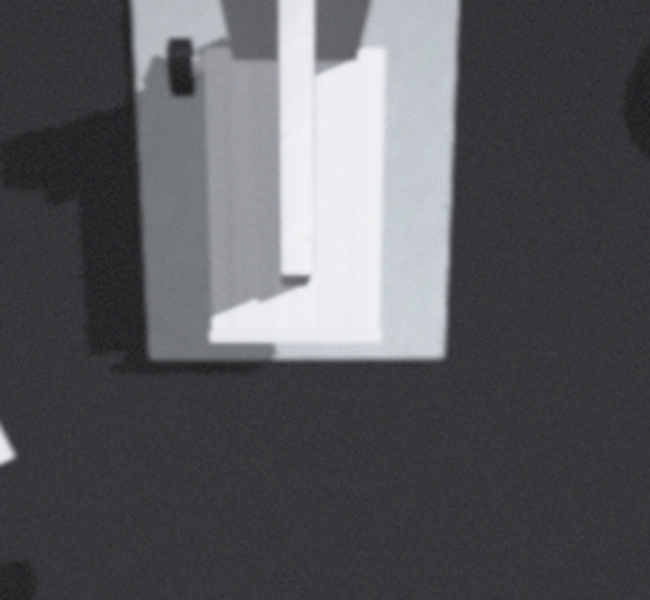

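That picture sees the foot and the ledge from above but misses the latch, and it uses up my viewing allowance. I'll check the rest numerically.

>>> apply_moves(
  plan="-4 -2 0 0 0 0 0.2;-4 -2 0 0 0 0 0.2;-2 0 0 0 0 0 0.2;0 0 0 0 0 0 0.2;0 0 0 0 0 0 0.2",
)

```text
clock: 17.35
eef_pos: [490.7, 197.0, 354.0]
tcp_rot: [-1.564, 0.008, -1.938]
contact_force: [-0.0, -0.2, -0.1]
opening: 0.798
```

```bash
python3 -c "
from h import *
s,im=look('wrist','w9.png'); C=cam('wrist',s); print(s['clock'],s['eef_pos'],s['contact_force'].round(1))
u=np.radians(68.7)
def W(x,y,z): return np.array([514.7+np.cos(u)*x-np.sin(u)*y,254.9+np.sin(u)*x+np.cos(u)*y,z])
hh=-15.5
for n,X in dict(upL=(0,20,222+hh),upR=(0,-20,222+hh),latch_out=(-8,0,217+hh),latch_in=(0,0,217+hh),bpL=(-4,22,86+102),bpR=(-4,-22,188),lipL=(-100,32,86+16),lipR=(-100,-32,102),footFL=(-110,70,12),footFR=(-110,-70,12)).items(): print(n,X,proj(C,W(*X)).round(1))
p=proj(C,W(0,0,206.5)); c=int(round(p[0])); r0=int(p[1]); print('col',c,r0)
g=cv2.cvtColor(im,cv2.COLOR_BGR2GRAY)
for dc in(-14,0,14): print(dc,g[r0-12:r0+70:2,c+dc].tolist())
"
```

```text
17.35 [490.69143591 196.98755774 354.0296901 ] [-0.  -0.2 -0.1]
upL (0, 20, 206.5) [295.4 144.8]
upR (0, -20, 206.5) [347.1 145. ]
latch_out (-8, 0, 201.5) [321.2 155. ]
latch_in (0, 0, 201.5) [321.2 144.6]
bpL (-4, 22, 188) [294.4 148.9]
bpR (-4, -22, 188) [347.7 149. ]
lipL (-100, 32, 102) [291.7 232.3]
lipR (-100, -32, 102) [348.4 232.4]
footFL (-110, 70, 12) [268.6 221.4]
footFR (-110, -70, 12) [370.5 221.5]
col 321 144
-14 [205, 146, 115, 119, 191, 222, 218, 190, 234, 208, 174, 171, 171, 172, 171, 172, 172, 170, 171, 171, 170, 169, 170, 168, 168, 171, 170, 169, 171, 170, 170, 172, 172, 170, 171, 170, 169, 173, 174, 173, 172]
0 [244, 245, 245, 244, 228, 221, 216, 234, 244, 245, 244, 242, 241, 244, 245, 245, 245, 245, 245, 245, 245, 245, 245, 245, 245, 245, 245, 245, 245, 245, 246, 246, 245, 245, 245, 245, 245, 245, 245, 245, 245]
14 [109, 106, 107, 112, 193, 221, 220, 216, 244, 245, 245, 245, 245, 245, 245, 245, 245, 245, 245, 245, 245, 244, 245, 245, 245, 245, 245, 244, 244, 244, 244, 244, 244, 244, 245, 245, 244, 244, 244, 244, 244]
```

```bash
python3 -c "
import cv2,numpy as np
from h import *
im=cv2.imread('pics/w9.png'); g=cv2.cvtColor(im,cv2.COLOR_BGR2GRAY).astype(int)
print('tail rows 110-145',g[110:146,321].tolist())
for c in (310,335): print('lip col',c,'rows 222-242',g[222:243,c].tolist())
print('lip row 215 cols 284-298',g[215,284:299].tolist(),'342-356',g[215,342:357].tolist())
T=cam('top'); t=r.grab_frame('top'); t0=cv2.imread('pics/top0.png')
for b in(t0,t): print(foot(b,T,(190,200,285,285))[1])
for n,(x0,y0,x1,y1) in dict(book=(322,215,360,250),jar=(235,145,268,180),tools=(285,145,432,190)).items(): print(n,cv2.absdiff(t,t0)[y0:y1,x0:x1].max(2).mean().round(2))
print(r.sense()['clock'])
"
```

```text
tail rows 110-145 [224, 224, 225, 224, 225, 224, 217, 197, 199, 210, 204, 163, 127, 132, 140, 153, 174, 187, 175, 162, 195, 237, 244, 245, 245, 245, 245, 245, 244, 241, 228, 220, 221, 219, 216, 219]
lip col 310 rows 222-242 [243, 244, 244, 243, 237, 207, 178, 210, 237, 241, 234, 185, 108, 67, 65, 63, 63, 62, 64, 61, 65]
lip col 335 rows 222-242 [244, 244, 244, 243, 238, 209, 179, 213, 237, 242, 232, 173, 94, 68, 63, 64, 61, 65, 63, 63, 61]
lip row 215 cols 284-298 [133, 139, 137, 139, 136, 134, 135, 144, 154, 163, 171, 174, 171, 169, 166] 342-356 [244, 244, 244, 245, 244, 243, 238, 231, 224, 223, 224, 225, 226, 226, 225]
((508.6386413574219, 234.41148376464844), (173.8641357421875, 142.3553009033203), 68.8653564453125)
((505.6325988769531, 255.6749267578125), (243.59690856933594, 245.46499633789062), 88.65592193603516)
book 18.31
jar 11.7
tools 11.05
17.45
```

The latch tail sits against the plate (rows 131–139), so the bolt is out. The lip edge is level and within about 1 px of its predicted row, and the upright is where it was. Nothing is touching the arm.

```bash
python3 -c "
from rig import r
print(r.sign_off(), r.sense()['clock'])"
```

```text
the job is handed in; nothing more can be done
the job is handed in; nothing more can be done
```

I hooked the ledge into the top two slots, pressed it home until the latch sprang out, let go, and handed the job in at about 17.5 s. The hand-in gave no verdict.

**What I did:** I gripped the ledge by its rib and carried it over to the stand. I felt the buffer at about z 90.5 mm, which puts the upright at h ≈ −15.5 mm; the camera estimate was −16.5 mm. The claws then went into the slots with about 7 N at most. I pressed the ledge down to the hard stop, with at most about 32 N downward and 35 N in all, judged from the wrist force.

**Last checks that agreed:**
- **Latch:** its tail lies against the back of the upright, as it did before the ledge touched it, so the bolt is out over the back plate. The latch front itself could not be told apart from the bright rib.
- **Ledge:** it hangs level, with its lip within about 1 pixel (0.8 mm) of the predicted place.
- **Stand:** the upright's top edge is where it was first measured.
- **Robot:** the wrist force is near zero, so it touches nothing.

**Checks that were uncertain:**
- **Height:** on easing off, the ledge rose about 2.6 mm from the pressed-down reading. I take that as up to 2 mm of latch play plus give in the arm, and did not measure the seated height separately.
- **Stand from above:** the final top-camera check of the foot failed because the arm was in the way.
- **Other goods:** the top-camera comparison showed brightness differences around the bookend, jar and tools, probably from the arm's shadow. I never felt contact with them, but did not confirm that they stayed in place.

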